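Sweep the brass fittings off the tooling slab into the tray

TASK

Clear the leatherworker's stone slab: use the fingertips to sweep the three loose brass fittings (domed stud, ring and square plate) along the slab and over its edge so that they drop into the open metal tray standing against it. Push them only, never pick one up or carry it, and let none fall anywhere but the tray. Leave the knobbed steel weight where it stands on the slab, and the jar and hammer where they are.

Things in the scene. Friction and masses are not known exactly. Their poses are not given: they have to be found in the camera images.
- slab: fixed pale stone slab, 280 mm (its x) by 240 mm (its y) by 45 mm high, flat top. Origin: centre of the underside, at bench level. Tray and case stand against its two y sides, 2 mm off. Fittings and weight stand in four lanes along its y, one per lane, in any order: lane centres near x = -82, -28, 28, 82 mm (give or take 6 mm), y between -65 and 65 mm.
- tray: fixed open dark metal tray, 280 mm (its x) by 130 mm (its y), 28 mm high (17 mm lower than the slab's top), walls 4 mm. Origin: centre of the underside. Stands along the slab's +y or its -y side, either may happen, with axes parallel to the slab's.
- case: fixed closed flat dark wooden case, same outline as the tray and 35 mm high, along the slab's other y side. Not a place for the fittings. Origin: centre of the underside.
- stud: loose round domed brass stud, 30 mm diameter, 10.5 mm high with a straight side 6 mm high, about 30 g, lying flat on the slab. Origin: centre of the underside.
- ring: loose flat brass ring, 36 mm outside and 22 mm inside diameter, 8 mm high, about 35 g, lying flat on the slab. Origin: centre of the underside.
- plate: loose square brass plate, 26 by 26 mm, 7 mm high with a small boss 2.5 mm higher, about 35 g, lying flat on the slab, its sides within 23 degrees of the slab's sides. Origin: centre of the underside.
- weight: loose steel pattern weight with a narrow waist and knob, 38 mm base diameter, 42 mm high, 260 g, standing on the slab among the fittings. To be left alone. Origin: centre of the underside.
- jar: loose closed amber jar, 64 mm diameter, 85 mm high, standing on the bench beyond the slab. To be left alone. Origin: centre of the underside.
- hammer: loose hammer 240 mm long lying on the bench beyond the slab, roughly along world y. To be left alone. Origin: underside, within 40 mm of the middle of its length.

How it is judged:
By the outcome, as a careful person would: the job done as asked, in the order asked, and still so for the second after the job is handed in, with the robot touching nothing.
It also fails if it takes over 64 s, if anything falls off the work surface, if the arm or the gripper's body presses on something with over 40 N, if the wrist force passes 120 N, or if a joint passes its speed limit or range.

ROBOT

A 6-joint arm with a two-finger parallel gripper is mounted at the origin on the work surface. World frame = base frame: x ahead of the robot, y to its left, z up, the work surface at z = 0. Lengths are in mm, angles in rad, forces in N, time in s.
With the tool pointing down it reaches from about 275 to 750 mm from the base axis. Payload 10.2 kg.
Tool frame: the origin (TCP) lies between the finger pads; the fingertips stand 25 mm ahead of it and the grasp point (between the pads) lies 6 mm ahead of it; z points along the fingers, y is the line along which they close (so a half turn about z gives the same grasp; the last joint's range is limited). The gripper opens to 85 mm and grips with 20 to 120 N. Pads are 22 mm wide; open, the fingers measure 114 mm over their backs; the gripper's body (76 mm by 85 mm) begins 54 mm behind the grasp point. The pads swing forward as they close: fully open they stand 13 mm farther back than shut.
Start: joints at [-1.443, 0.313, 1.498, -0, 1.331, -0.223], TCP at [180.403, -493.037, 256.294] pointing down, gripper open.
Joint ranges: [-2.94, 2.94], [-0.97, 2.17], [0.19, 2.56], [-1.23, 4.37], [0.02, 3.11], [-2.88, 2.88]. Speed limits (rad/s): [2.39, 2.39, 3.01, 3.14, 3.14, 3.14].

INTERFACE

Orientations are given as a unit quaternion [w, x, y, z].
In Python, from rig import ctrl, eyes, finish_job gives the robot as it stands.
- The arm moves only by the tool step_arm, never from a script. Its argument "increments" is a list of rows, each an object of numbers: "dx", "dy", "dz": the shift along the tool's x, y, z in units of 25 mm (1.0 is 25 mm); "wx", "wy", "wz": the turn, a rotation vector about the tool's x, y, z in units of 6 degrees (1.0 is 6 degrees). A call has 1 to 5 rows; each row shifts and turns the commanded pose from where the row before left it, along the tool's axes as they then stand; what a row does not reach is not made up. A row lasts 1/10 s, in which the tool goes at most 50 mm and 8.59 degrees, less where a joint would pass 70% of its speed; a pose out of reach is approached as far as the arm can. A call is refused whole if a number of a shift passes 1 or a number of a turn 1, either way. A call with a gripper value outside its range is refused whole. "fingers" is the finger opening in mm, from 0 to 85.4, set as the call begins (left out, the last holds). The fingers move at their own pace and stop on an object; "squeeze" is the grip in N (left out, the last holds). Time passes only in rows, so rows that do not move let the fingers close. It gives the time, the measured TCP pose, the force, the opening and the grip force at its end, in the units of the state.
- ctrl.sense(): the state, without advancing time (a new reading comes with each control period).
- eyes.capture(name): name is "scene" or "top" or "wrist"; returns a dict with "frame" (400x640x3 uint8, blue, green, red), "fx", "fy", "cx", "cy" (pixels), "R" (3x3) and "t" (3): a world point X has camera coordinates R X + t; the wrist camera has in their place "tool_from_camera" (4x4, takes a point from camera to tool coordinates, whose origin is the TCP and whose axes are the flange's). Camera axes: x right, y down, z forward; pixel columns grow to the right and rows downward; lengths in mm; the calibration is good to about 2 mm. A picture is of the moment at which its call begins: read the wrist's pose just before it. There is no depth.
- finish_job(): hands the job in; it is judged then, once.
Trained networks look in the newest picture that a camera, given by its name, has taken for a name from the list of things; names that differ only in an ending like _2 or _b are one class to them, and where a whole thing is asked for, a point or a joint stands for the part that bears it (a point fixed in the world has none). Each returns a list of dicts, best first, with "p" (0 to 1); they miss things now and then, are a little off and sometimes report something else, mostly with a low value. They report only what shows in the picture. A call takes as long as a camera call.
- eyes.cut_out(camera, label): "mask" (400x640 bool, what is visible of it).
- eyes.landmark_of(camera, label): "point" ([x, y, z] in mm, in the coordinates of the camera as it stood for that picture, good to about 4 mm: a listed point, or the origin of a listed thing).
The state is a dict: "time_s": time; "joints": joint angles; "dq": joint speeds; "tau": joint torques, N m; "eef_pos": TCP position; "ee_rot": TCP orientation; "force": force on the tool from outside, world axes, zero at the start; "wrist_torque": the same for the moment, N m; "grip_width": opening from 0.0 (shut) to 1.0 (fully open); "grip_force": force on a finger pad.
Only numpy, scipy, OpenCV 4.12 (cv2) and the standard library are available. Lean on these libraries where they do the work, as an engineer would, in place of code of your own. Each camera call takes 0.05 s, during which the arm holds its last target. There are 200 camera calls.

## Working session

There is one attempt and no reset: what is moved stays moved. The work goes in short steps, Python scripts to look and compute and a tool call to move; the robot and the scene stay as the last step left them, time stands still between calls to the robot, and variables do not carry over. Pictures are saved under pics/ and viewed, at most 10 in all, crops included, and the job is handed in when it is done.

Besides the shell and the picture viewer there is one more tool, called after "Request:" as name(argument=value, ...) on one line, values as JSON. step_arm: Moves the arm, as the interface text tells. Its arguments: {"type":"object","properties":{"increments":{"type":"array"},"fingers":{"type":"number"},"squeeze":{"type":"number"}},"required":["increments"]}

```bash
mkdir -p pics; cat > h.py <<'E'
import numpy as np, cv2
from rig import ctrl, eyes, finish_job
def world(c,p): return c["R"].T@(np.array(p)-c["t"])
def onplane(c,uv,z):
    R=np.array(c["R"]);o=-R.T@np.array(c["t"])
    d=R.T@np.array([(uv[0]-c["cx"])/c["fx"],(uv[1]-c["cy"])/c["fy"],1.]);return o+d*(z-o[2])/d[2]
E
python3 - <<'E'
from h import *
s=ctrl.sense();print(s["time_s"],s["eef_pos"],s["ee_rot"],s["grip_width"])
for cam in("top","scene"):
    c=eyes.capture(cam);cv2.imwrite(f"pics/{cam}0.png",c["frame"])
    for n in"slab tray case stud ring plate weight jar hammer".split():
        L=eyes.landmark_of(cam,n); M=eyes.cut_out(cam,n)
        for l in L[:2]: print(cam,n,round(l["p"],2),world(c,l["point"]).round(0))
        for m in M[:1]:
            ys,xs=np.where(m["mask"]);print("   mask",round(m["p"],2),len(xs),xs.mean().round(1),ys.mean().round(1), xs.min(),xs.max(),ys.min(),ys.max())
            z={'stud':50,'ring':50,'plate':50,'slab':45}.get(n)
            if z and len(xs): print("   plane",onplane(c,(xs.mean(),ys.mean()),z).round(1), "rect",cv2.minAreaRect(np.stack([xs,ys],1).astype(np.float32)))
E
```

```text
0.0 [ 180.37789876 -492.8060325   255.74694797] [-6.37215063e-04  9.84654849e-01  1.74511949e-01  4.06994987e-05] 1.0008455316646074
top slab 0.6 [564.  21.   1.]
   mask 0.89 18213 314.7 251.2 244 388 170 331
   plane [558.2  22.3  45. ] rect ((313.18328857421875, 250.66021728515625), (150.75294494628906, 131.62245178222656), 81.30449676513672)
top tray 0.97 [ 565. -163.   -2.]
   mask 0.93 9534 410.4 239.3 368 456 164 313
   mask 0.64 10054 217.2 265.1 178 258 189 341
top stud 0.57 [656. -33.  46.]
   mask 0.7 187 337.3 198.8 330 344 192 206
   plane [652.7 -32.1  50. ] rect ((337.0, 199.0), (14.0, 14.0), 90.0)
top ring 0.55 [559. 210.   1.]
   mask 0.58 204 300.4 237.5 291 309 228 247
   plane [586.6  46.2  50. ] rect ((300.0, 237.5), (19.0, 18.0), 90.0)
top plate 0.75 [480.  79.  48.]
   mask 0.55 206 287.9 296.0 280 295 288 304
   plane [481.3  80.9  50. ] rect ((288.0, 296.0000305175781), (14.120361328125, 14.512594223022461), 78.69007110595703)
top weight 0.77 [538.  76.  47.]
   mask 0.68 346 288.9 264.1 279 299 254 274
top jar 0.69 [806. 107.   3.]
top jar 0.69 [481.  81.  4
[... 497 characters left out ...]
44 107 211
scene stud 0.71 [653. -33.  48.]
   mask 0.79 193 299.4 222.7 291 307 216 229
   plane [653.7 -32.9  50. ] rect ((299.0, 222.5), (13.0, 16.0), 90.0)
scene ring 0.67 [591.  45.  47.]
   mask 0.68 157 313.4 181.9 305 322 175 189
   plane [588.2  45.5  50. ] rect ((313.5, 182.0), (14.0, 17.0), 90.0)
scene plate 0.52 [487.  84.  47.]
   mask 0.43 152 294.8 145.6 286 303 140 151
   plane [483.1  79.4  50. ] rect ((294.5, 145.5), (11.0, 17.0), 90.0)
scene weight 0.57 [537.  76.  45.]
   mask 0.97 407 308.4 157.5 299 318 144 169
scene jar 0.59 [809. 104.   2.]
   mask 0.78 2201 424.8 246.2 402 448 216 276
scene hammer 0.78 [ 801. -183.   -1.]
   mask 0.87 4029 283.4 347.3 191 362 289 399
```

```bash
python3 - <<'E'
import cv2
a=cv2.imread("pics/top0.png")[90:360,150:480]
b=cv2.resize(a,None,fx=2.2,fy=2.2,interpolation=cv2.INTER_CUBIC);cv2.imwrite("pics/v1.png",b)
from h import *
c=eyes.capture("top")
M=eyes.cut_out("top","slab")[0]["mask"].astype(np.uint8)
M=cv2.morphologyEx(M,cv2.MORPH_CLOSE,np.ones((25,25)))
r=cv2.minAreaRect(np.argwhere(M)[:,::-1].astype(np.float32))
P=[onplane(c,p,45) for p in cv2.boxPoints(r)]
print(np.round(P,0)); print(np.mean(P,0)); print(-c["R"].T@c["t"])
for i in range(4):
    d=P[(i+1)%4]-P[i]; print(np.hypot(*d[:2]),np.degrees(np.arctan2(d[1],d[0])))
E
```

```text
[[ 702.  156.   45.]
 [ 709. -101.   45.]
 [ 425. -101.   45.]
 [ 420.  141.   45.]]
[564.03242899  23.75423575  45.        ]
[463.13157463  18.26316839 970.03594261]
257.44529833194656 -88.53517431332457
284.11243966517986 179.86702966730357
242.09583133206445 91.02272323081561
282.2318875391318 2.9743184831647222
```

View pics/v1.png

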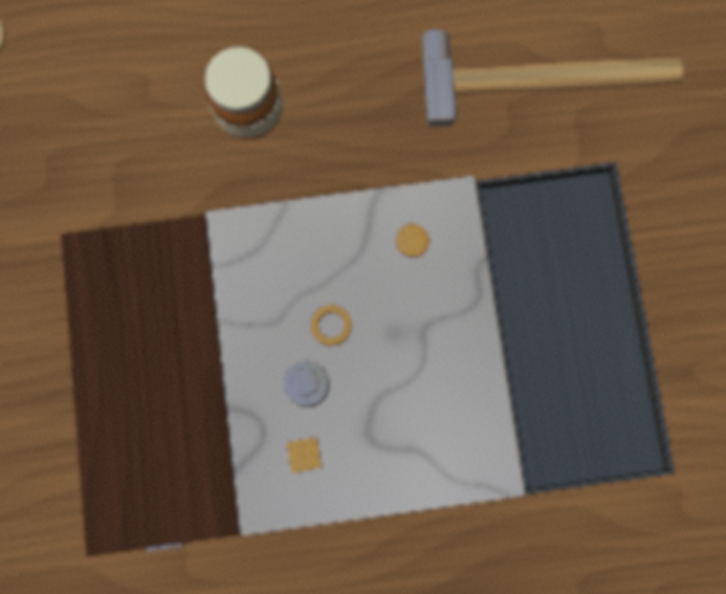

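View pics/scene0.png

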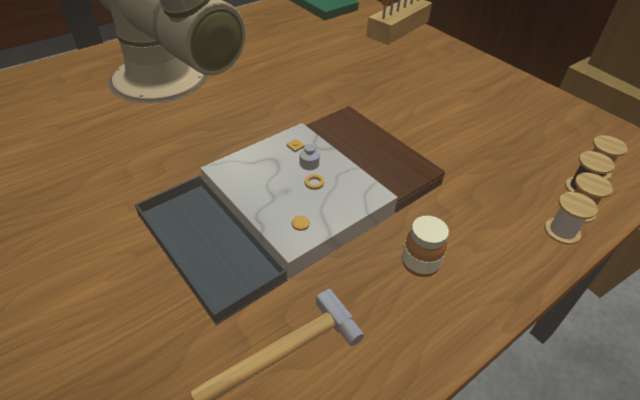

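The top view shows the case on the left (+y) and the tray on the right (-y). On the slab are the stud (412,240), ring (330,325), weight (306,384) and plate (304,455). The slab corners are at about (207,212), (475,178), (524,494) and (240,534) in the crop. The scene view agrees with this layout.

```bash
python3 - <<'E'
from h import *
c=eyes.capture("top")
g=cv2.cvtColor(c["frame"],cv2.COLOR_BGR2GRAY)
p=np.array([(207,212),(475,178),(524,494),(240,534)],np.float32)/2.2+np.array([150,90],np.float32)
p=cv2.cornerSubPix(g,p.astype(np.float32).reshape(-1,1,2),(4,4),(-1,-1),(3,30,.01)).reshape(-1,2)
P=np.array([onplane(c,q,45) for q in p]);print(p.round(1).tolist(),P.round(1).tolist())
L=[np.hypot(*(P[(i+1)%4]-P[i])[:2]) for i in range(4)];print("sides",np.round(L,1))
ux=(P[0]-P[3])+(P[1]-P[2]); uy=(P[0]-P[1])+(P[3]-P[2])
print("yaw",np.degrees(np.arctan2(ux[1],ux[0])),np.degrees(np.arctan2(-uy[0],uy[1])))
C=P.mean(0);psi=np.arctan2(ux[1]-uy[0],ux[0]+uy[1]);print("centre",C,"psi",np.degrees(psi))
Ri=np.array([[np.cos(psi),np.sin(psi)],[-np.sin(psi),np.cos(psi)]])
ob={}
for cam in("top","scene"):
    c=eyes.capture(cam)
    for n,h in(("stud",49),("ring",50),("plate",50),("weight",65)):
        M=eyes.cut_out(cam,n)
        if M:
            m=cv2.moments(M[0]["mask"].astype(np.uint8),True)
            w=onplane(c,(m["m10"]/m["m00"],m["m01"]/m["m00"]),h)[:2]
            print(cam,n,w.round(1),"slab",(Ri@(w-C[:2])).round(1))
E
```

```text
[[242.6999969482422, 186.60000610351562], [365.6000061035156, 171.5], [388.1000061035156, 313.79998779296875], [259.1000061035156, 332.5]] [[699.2, 147.1, 45.0], [701.4, -94.2, 45.0], [427.9, -98.9, 45.0], [422.3, 140.2, 45.0]]
sides [241.3 273.5 239.1 277.1]
yaw 1.2099133455146505 0.9314751203647915
centre [562.6975091   23.57677908  45.        ] psi 1.0801609528352325
top stud [652.9 -31.7] slab [ 89.1 -57. ]
top ring [588.2  48.1] slab [26. 24.]
top plate [480.7  79.7] slab [-81.   57.7]
top weight [537.9  71.7] slab [-23.9  48.6]
scene stud [654.2 -32. ] slab [ 90.5 -57.3]
scene ring [587.9  46.2] slab [25.6 22.1]
scene weight [541.5  69.1] slab [-20.4  45.9]
```

Request:
step_arm(increments=[{"wz":-1},{"wz":-1},{"wz":-1},{"wz":-1},{"wz":-1}], fingers=12)

```text
invalid input at $.increments[0]: expected keys dx, dy, dz, wx, wy, wz
```

Request:
step_arm(increments=[{"wz":-1},{"wz":-1},{"wz":-1},{"wz":-1},{"wz":-1}])

```text
invalid input at $.increments[0]: expected keys dx, dy, dz, wx, wy, wz
```

Request:
step_arm(increments=[{"wz":-1},{"wz":-0.83},{}])

```text
invalid input at $.increments[0]: expected keys dx, dy, dz, wx, wy, wz
```

Request:
step_arm(increments=[{"dx":0,"dy":0,"dz":0,"wx":0,"wy":0,"wz":-1},{"dx":0,"dy":0,"dz":0,"wx":0,"wy":0,"wz":-1},{"dx":0,"dy":0,"dz":0,"wx":0,"wy":0,"wz":-1},{"dx":0,"dy":0,"dz":0,"wx":0,"wy":0,"wz":-1},{"dx":0,"dy":0,"dz":0,"wx":0,"wy":0,"wz":-1}], fingers=12)

```text
time_s: 3.05
eef_pos: [180.4, -493.0, 256.3]
ee_rot: [0.0, 0.905, 0.425, -0.0]
force: [-0.5, 0.7, -0.6]
grip_width: 0.149
grip_force: 0.0
```

Request:
step_arm(increments=[{"dx":0,"dy":0,"dz":0,"wx":0,"wy":0,"wz":-1},{"dx":0,"dy":0,"dz":0,"wx":0,"wy":0,"wz":-1},{"dx":0,"dy":0,"dz":0,"wx":0,"wy":0,"wz":-1},{"dx":0,"dy":0,"dz":0,"wx":0,"wy":0,"wz":-1},{"dx":0,"dy":0,"dz":0,"wx":0,"wy":0,"wz":-1}])

```text
time_s: 3.55
eef_pos: [180.4, -493.0, 256.3]
ee_rot: [-0.0, 0.764, 0.645, 0.0]
force: [-1.2, -0.3, -0.7]
grip_width: 0.145
grip_force: 0.0
```

Request:
step_arm(increments=[{"dx":0,"dy":0,"dz":0,"wx":0,"wy":0,"wz":-1},{"dx":0,"dy":0,"dz":0,"wx":0,"wy":0,"wz":-0.83},{"dx":0,"dy":0,"dz":0,"wx":0,"wy":0,"wz":0}])

```text
time_s: 3.85
eef_pos: [180.4, -493.0, 256.3]
ee_rot: [0.0, 0.7, 0.714, -0.0]
force: [0.4, -1.2, 0.8]
grip_width: 0.141
grip_force: 0.0
```

Request:
step_arm(increments=[{"dx":0.975,"dy":0.965,"dz":0,"wx":0,"wy":0,"wz":0},{"dx":0.975,"dy":0.965,"dz":0,"wx":0,"wy":0,"wz":0},{"dx":0.975,"dy":0.965,"dz":0,"wx":0,"wy":0,"wz":0},{"dx":0.975,"dy":0.965,"dz":0,"wx":0,"wy":0,"wz":0},{"dx":0.975,"dy":0.965,"dz":0,"wx":0,"wy":0,"wz":0}])

```text
time_s: 4.35
eef_pos: [299.5, -367.8, 256.4]
ee_rot: [0.0, 0.701, 0.713, -0.0]
force: [-0.6, -1.3, -0.6]
grip_width: 0.143
grip_force: 0.0
```

Request:
step_arm(increments=[{"dx":0.975,"dy":0.965,"dz":0,"wx":0,"wy":0,"wz":0},{"dx":0.975,"dy":0.965,"dz":0,"wx":0,"wy":0,"wz":0},{"dx":0.975,"dy":0.965,"dz":0,"wx":0,"wy":0,"wz":0},{"dx":0.975,"dy":0.965,"dz":0,"wx":0,"wy":0,"wz":0},{"dx":0.975,"dy":0.965,"dz":0,"wx":0,"wy":0,"wz":0}])

```text
time_s: 4.85
eef_pos: [417.9, -243.6, 256.4]
ee_rot: [0.0, 0.701, 0.713, -0.0]
force: [-1.2, -0.6, 0.4]
grip_width: 0.144
grip_force: 0.0
```

Request:
step_arm(increments=[{"dx":0.975,"dy":0.965,"dz":0,"wx":0,"wy":0,"wz":0},{"dx":0.975,"dy":0.965,"dz":0,"wx":0,"wy":0,"wz":0},{"dx":0.975,"dy":0.965,"dz":0,"wx":0,"wy":0,"wz":0},{"dx":0.975,"dy":0.965,"dz":0,"wx":0,"wy":0,"wz":0},{"dx":0.975,"dy":0.965,"dz":0,"wx":0,"wy":0,"wz":0}])

```text
time_s: 5.35
eef_pos: [536.2, -119.5, 256.3]
ee_rot: [0.0, 0.701, 0.713, 0.0]
force: [-0.7, -0.9, 0.5]
grip_width: 0.144
grip_force: 0.0
```

Request:
step_arm(increments=[{"dx":0.975,"dy":0.965,"dz":0,"wx":0,"wy":0,"wz":0},{"dx":0.975,"dy":0.965,"dz":0,"wx":0,"wy":0,"wz":0},{"dx":0.975,"dy":0.965,"dz":0,"wx":0,"wy":0,"wz":0},{"dx":0.975,"dy":0.965,"dz":0,"wx":0,"wy":0,"wz":0},{"dx":0.975,"dy":0.965,"dz":0,"wx":0,"wy":0,"wz":0}])

```text
time_s: 5.85
eef_pos: [654.4, 4.7, 256.2]
ee_rot: [-0.0, 0.701, 0.713, -0.0]
force: [-0.1, -1.0, 0.3]
grip_width: 0.142
grip_force: 0.0
```

Request:
step_arm(increments=[{"dx":0,"dy":0,"dz":1,"wx":0,"wy":0,"wz":0},{"dx":0,"dy":0,"dz":1,"wx":0,"wy":0,"wz":0},{"dx":0,"dy":0,"dz":1,"wx":0,"wy":0,"wz":0},{"dx":0,"dy":0,"dz":0,"wx":0,"wy":0,"wz":0}])

```text
time_s: 6.25
eef_pos: [652.3, 3.8, 177.7]
ee_rot: [-0.003, 0.701, 0.713, -0.002]
force: [0.1, 0.6, -0.5]
grip_width: 0.143
grip_force: 0.0
```

```bash
cat >> h.py <<'E'
from scipy.spatial.transform import Rotation as Ro
def wrist():
    s=ctrl.sense(); c=eyes.capture("wrist"); q=s["ee_rot"]
    T=np.eye(4);T[:3,:3]=Ro.from_quat([q[1],q[2],q[3],q[0]]).as_matrix();T[:3,3]=s["eef_pos"]
    W=T@np.array(c["tool_from_camera"]); c["R"]=W[:3,:3].T; c["t"]=-W[:3,:3].T@W[:3,3]; return s,c
E
python3 - <<'E'
from h import *
s,c=wrist();print(s["time_s"],s["eef_pos"],s["ee_rot"],s["force"])
cv2.imwrite("pics/w1.png",c["frame"])
for n,h in(("stud",49),("ring",50),("plate",50),("weight",65)):
    for m in eyes.cut_out("wrist",n)[:1]:
        M=m["mask"];k=cv2.moments(M.astype(np.uint8),True);ys,xs=np.where(M)
        print(n,round(m["p"],2),xs.min(),xs.max(),ys.min(),ys.max(),onplane(c,(k["m10"]/k["m00"],k["m01"]/k["m00"]),h).round(1))
E
```

```text
6.25 [652.2707139    3.75367708 177.69599491] [-0.00278988  0.70116155  0.71299441 -0.00191386] [ 0.07823033  0.61953176 -0.48404216]
stud 0.97 310 348 222 260 [653.7 -30.5  49. ]
ring 0.68 211 262 109 160 [587.7  47.9  50. ]
plate 0.98 49 101 59 101 [482.1  82.1  50. ]
weight 0.81 117 192 64 126 [541.2  73.5  65. ]
```

View pics/w1.png

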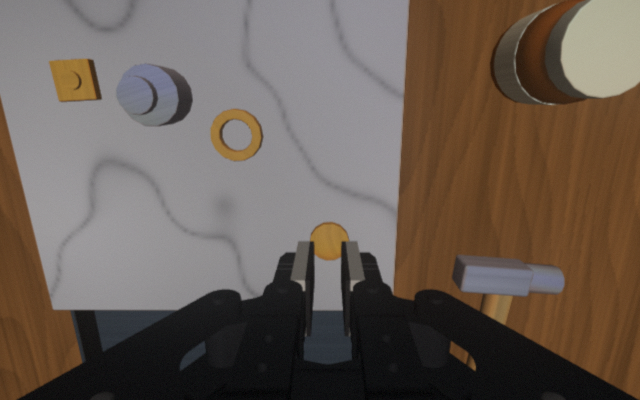

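The wrist view shows the stud at (329,241) directly ahead of the fingertips. The ring is at (237,135), the weight at (148,95), the plate at (75,80), and the tray edge is at row 310. These match the top-view positions, so I'm descending behind the stud.

Request:
step_arm(increments=[{"dx":0,"dy":0.02,"dz":1,"wx":0,"wy":0,"wz":0},{"dx":0,"dy":0.02,"dz":1,"wx":0,"wy":0,"wz":0},{"dx":0,"dy":0,"dz":1,"wx":0,"wy":0,"wz":0},{"dx":0,"dy":0,"dz":0,"wx":0,"wy":0,"wz":0},{"dx":0,"dy":0,"dz":0,"wx":0,"wy":0,"wz":0}])

```text
time_s: 7.0
eef_pos: [655.2, 3.4, 107.8]
ee_rot: [0.001, 0.701, 0.714, 0.0]
force: [0.0, 0.7, 0.2]
grip_width: 0.143
grip_force: 0.0
```

```bash
python3 - <<'E'
from h import *
s,c=wrist();print(s["time_s"],s["eef_pos"],s["ee_rot"],s["force"],c["fx"]);print(np.round(c["tool_from_camera"],3))
E
```

```text
7.0 [655.18535088   3.35418936 107.77958153] [6.56117711e-04 7.00513738e-01 7.13638479e-01 4.40237785e-04] [0.02230698 0.70910331 0.24920889] 350.36340620519184
[[ 1.00000e-03 -9.61000e-01 -2.75000e-01  6.96740e+01]
 [ 1.00000e+00  1.00000e-03 -0.00000e+00  8.42000e-01]
 [ 1.00000e-03 -2.75000e-01  9.61000e-01 -1.18343e+02]
 [ 0.00000e+00  0.00000e+00  0.00000e+00  1.00000e+00]]
```

Request:
step_arm(increments=[{"dx":0,"dy":0,"dz":0.8,"wx":0,"wy":0,"wz":0},{"dx":0,"dy":0,"dz":0.4,"wx":0,"wy":0,"wz":0},{"dx":0,"dy":0,"dz":0,"wx":0,"wy":0,"wz":0},{"dx":0,"dy":0,"dz":0,"wx":0,"wy":0,"wz":0}])

```text
time_s: 7.45
eef_pos: [655.1, 3.4, 77.3]
ee_rot: [0.001, 0.7, 0.714, 0.0]
force: [-0.3, 0.1, 1.4]
grip_width: 0.139
grip_force: 0.0
```

Request:
step_arm(increments=[{"dx":0,"dy":0,"dz":0,"wx":0,"wy":0,"wz":0}])

```text
time_s: 7.55
eef_pos: [655.1, 3.4, 77.5]
ee_rot: [0.001, 0.7, 0.714, 0.0]
force: [0.4, -0.1, -0.3]
grip_width: 0.142
grip_force: 0.0
```

Request:
step_arm(increments=[{"dx":0,"dy":-0.06,"dz":0.2,"wx":0,"wy":0,"wz":0},{"dx":-0.2,"dy":0,"dz":0,"wx":0,"wy":0,"wz":0},{"dx":-0.3,"dy":0,"dz":0,"wx":0,"wy":0,"wz":0},{"dx":-0.3,"dy":0,"dz":0,"wx":0,"wy":0,"wz":0},{"dx":-0.3,"dy":0,"dz":0,"wx":0,"wy":0,"wz":0}])

```text
time_s: 8.05
eef_pos: [653.7, -25.0, 71.4]
ee_rot: [0.0, 0.701, 0.714, 0.0]
force: [-0.4, 0.4, 0.3]
grip_width: 0.145
grip_force: 0.1
```

```bash
python3 - <<'E'
from h import *
s,c=wrist();print(s["time_s"],s["eef_pos"],s["ee_rot"],s["force"])
cv2.imwrite("pics/w2.png",c["frame"][150:400,200:500])
E
```

```text
8.05 [653.71110407 -24.989257    71.38028897] [7.62417946e-05 7.00556481e-01 7.13596952e-01 4.00082876e-05] [-0.44293663  0.44224772  0.28011569]
```

View pics/w2.png

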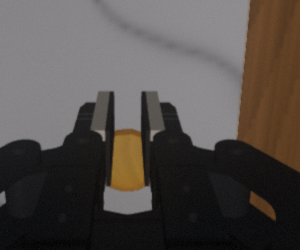

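The stud sits centred in the notch between the two fingertips, at crop (127,160), so I'm carrying on with the push.

Request:
step_arm(increments=[{"dx":-0.35,"dy":0,"dz":0,"wx":0,"wy":0,"wz":0},{"dx":-0.35,"dy":0,"dz":0,"wx":0,"wy":0,"wz":0},{"dx":-0.35,"dy":0,"dz":0,"wx":0,"wy":0,"wz":0},{"dx":-0.35,"dy":0,"dz":0,"wx":0,"wy":0,"wz":0},{"dx":-0.35,"dy":0,"dz":0,"wx":0,"wy":0,"wz":0}])

```text
time_s: 8.6
eef_pos: [654.5, -68.6, 71.3]
ee_rot: [-0.0, 0.7, 0.714, 0.0]
force: [0.4, -0.5, 0.5]
grip_width: 0.142
grip_force: 0.2
```

Request:
step_arm(increments=[{"dx":-0.4,"dy":0,"dz":0,"wx":0,"wy":0,"wz":0},{"dx":-0.4,"dy":0,"dz":0,"wx":0,"wy":0,"wz":0},{"dx":-0.4,"dy":0,"dz":0,"wx":0,"wy":0,"wz":0},{"dx":0,"dy":0,"dz":0,"wx":0,"wy":0,"wz":0}])

```text
time_s: 9.0
eef_pos: [655.0, -99.3, 71.2]
ee_rot: [0.0, 0.701, 0.713, -0.0]
force: [-0.8, -0.6, -0.5]
grip_width: 0.146
grip_force: 0.0
```

```bash
python3 - <<'E'
from h import *
s=ctrl.sense();print(s["time_s"],s["eef_pos"],s["force"])
c=eyes.capture("scene");cv2.imwrite("pics/s2.png",c["frame"][60:360,100:500])
for m in eyes.landmark_of("scene","stud")[:2]: print(m["p"],world(c,m["point"]))
E
```

```text
9.0 [654.99721386 -99.31809133  71.21951232] [-0.78136514 -0.59834763 -0.48158014]
0.66 [ 656.14260462 -134.69114522   20.74083101]
```

View pics/s2.png

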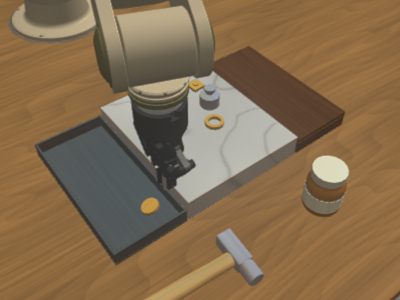

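The stud lies in the tray at crop (150,205), and the ring, weight and plate haven't moved. The ring is close to the weight, so I'll turn the gripper a quarter turn to keep its knuckles clear.

Request:
step_arm(increments=[{"dx":0,"dy":0,"dz":-0.95,"wx":0,"wy":0,"wz":0},{"dx":0,"dy":0,"dz":-0.95,"wx":0,"wy":0,"wz":0},{"dx":0,"dy":0,"dz":-0.95,"wx":0,"wy":0,"wz":0},{"dx":0,"dy":0,"dz":-0.2,"wx":0,"wy":0,"wz":0}], fingers=0)

```text
time_s: 9.5
eef_pos: [656.0, -97.5, 150.5]
ee_rot: [0.002, 0.7, 0.714, 0.001]
force: [0.2, 0.6, -0.3]
grip_width: 0.002
grip_force: 0.0
```

Request:
step_arm(increments=[{"dx":0.95,"dy":-0.32,"dz":0,"wx":0,"wy":0,"wz":0},{"dx":0.95,"dy":-0.32,"dz":0,"wx":0,"wy":0,"wz":0},{"dx":0.95,"dy":-0.32,"dz":0,"wx":0,"wy":0,"wz":0},{"dx":0.95,"dy":-0.32,"dz":0,"wx":0,"wy":0,"wz":0},{"dx":0.95,"dy":-0.32,"dz":0,"wx":0,"wy":0,"wz":0}])

```text
time_s: 10.0
eef_pos: [612.0, 21.5, 146.4]
ee_rot: [-0.001, 0.7, 0.714, -0.0]
force: [-0.6, 0.7, -0.5]
grip_width: -0.001
grip_force: 0.0
```

Request:
step_arm(increments=[{"dx":0.95,"dy":-0.32,"dz":0,"wx":0,"wy":0,"wz":0},{"dx":0.95,"dy":-0.32,"dz":0,"wx":0,"wy":0,"wz":0},{"dx":0.95,"dy":-0.32,"dz":0,"wx":0,"wy":0,"wz":0},{"dx":0,"dy":0,"dz":0,"wx":0,"wy":0,"wz":0.5}])

```text
time_s: 10.4
eef_pos: [586.0, 93.9, 146.6]
ee_rot: [-0.001, 0.718, 0.696, -0.0]
force: [0.2, -1.0, -0.3]
grip_width: 0.002
grip_force: 0.0
```

Request:
step_arm(increments=[{"dx":0,"dy":0,"dz":0,"wx":0,"wy":0,"wz":1},{"dx":0,"dy":0,"dz":0,"wx":0,"wy":0,"wz":1},{"dx":0,"dy":0,"dz":0,"wx":0,"wy":0,"wz":1},{"dx":0,"dy":0,"dz":0,"wx":0,"wy":0,"wz":1},{"dx":0,"dy":0,"dz":0,"wx":0,"wy":0,"wz":1}])

```text
time_s: 10.9
eef_pos: [587.0, 91.3, 146.4]
ee_rot: [-0.0, 0.875, 0.484, -0.001]
force: [-0.4, 1.0, -0.3]
grip_width: -0.0
grip_force: 0.0
```

Request:
step_arm(increments=[{"dx":0,"dy":0,"dz":0,"wx":0,"wy":0,"wz":1},{"dx":0,"dy":0,"dz":0,"wx":0,"wy":0,"wz":1},{"dx":0,"dy":0,"dz":0,"wx":0,"wy":0,"wz":1},{"dx":0,"dy":0,"dz":0,"wx":0,"wy":0,"wz":1},{"dx":0,"dy":0,"dz":0,"wx":0,"wy":0,"wz":1}])

```text
time_s: 11.4
eef_pos: [587.0, 91.3, 146.4]
ee_rot: [-0.0, 0.971, 0.241, -0.001]
force: [0.3, -0.1, -0.0]
grip_width: -0.001
grip_force: 0.0
```

Request:
step_arm(increments=[{"dx":0,"dy":0,"dz":0,"wx":0,"wy":0,"wz":1},{"dx":0,"dy":0,"dz":0,"wx":0,"wy":0,"wz":1},{"dx":0,"dy":0,"dz":0,"wx":0,"wy":0,"wz":1},{"dx":0,"dy":0,"dz":0,"wx":0,"wy":0,"wz":1},{"dx":0,"dy":0,"dz":0,"wx":0,"wy":0,"wz":0.5}])

```text
time_s: 11.9
eef_pos: [587.0, 91.3, 146.4]
ee_rot: [-0.0, 1.0, 0.008, -0.001]
force: [-0.5, 0.2, -0.4]
grip_width: -0.0
grip_force: 0.0
```

```bash
python3 - <<'E'
from h import *
s,c=wrist();print(s["time_s"],s["eef_pos"],s["ee_rot"],s["force"])
cv2.imwrite("pics/w3.png",c["frame"])
for n,h in(("ring",50),("weight",65)):
    for m in eyes.cut_out("wrist",n)[:1]:
        M=m["mask"];k=cv2.moments(M.astype(np.uint8),True);ys,xs=np.where(M)
        print(n,round(m["p"],2),xs.min(),xs.max(),ys.min(),ys.max(),onplane(c,(k["m10"]/k["m00"],k["m01"]/k["m00"]),h).round(1))
E
```

```text
11.9 [586.99175535  91.30549118 146.42296899] [-6.29475416e-05  9.99969349e-01  7.79121057e-03 -7.70688442e-04] [-0.47286313  0.1637802  -0.44480545]
ring 0.88 367 423 184 238 [588.2  47.1  50. ]
weight 0.79 356 384 251 297 [550.4  62.4  65. ]
```

View pics/w3.png

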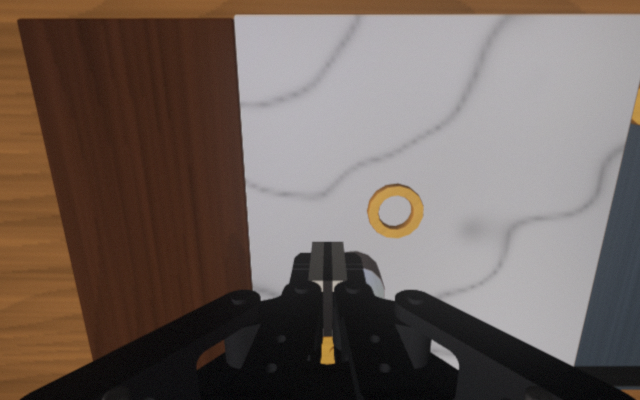

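The ring is at (395,211) ahead of the shut fingers, and the weight is to their side, partly hidden at (370,275). Descending behind the ring.

Request:
step_arm(increments=[{"dx":0.02,"dy":0,"dz":0.9,"wx":0,"wy":0,"wz":0},{"dx":0,"dy":0,"dz":0.9,"wx":0,"wy":0,"wz":0},{"dx":0,"dy":0,"dz":0.8,"wx":0,"wy":0,"wz":0},{"dx":0,"dy":0,"dz":0.3,"wx":0,"wy":0,"wz":0},{"dx":0,"dy":0,"dz":0,"wx":0,"wy":0,"wz":0}])

```text
time_s: 12.55
eef_pos: [587.5, 91.1, 74.1]
ee_rot: [-0.0, 1.0, 0.01, -0.001]
force: [-0.0, 0.3, 0.7]
grip_width: 0.006
grip_force: 0.0
```

Request:
step_arm(increments=[{"dx":0,"dy":0,"dz":0,"wx":0,"wy":0,"wz":0}])

```text
time_s: 12.65
eef_pos: [588.4, 91.1, 75.8]
ee_rot: [0.0, 1.0, 0.01, 0.001]
force: [0.2, -0.4, 0.6]
grip_width: 0.002
grip_force: 0.0
```

Request:
step_arm(increments=[{"dx":-0.03,"dy":0,"dz":0.12,"wx":0,"wy":0,"wz":0},{"dx":0,"dy":0,"dz":0,"wx":0,"wy":0,"wz":0},{"dx":0,"dy":0.3,"dz":0,"wx":0,"wy":0,"wz":0},{"dx":0,"dy":0.3,"dz":0,"wx":0,"wy":0,"wz":0},{"dx":0,"dy":0.3,"dz":0,"wx":0,"wy":0,"wz":0}])

```text
time_s: 13.15
eef_pos: [587.7, 67.6, 72.2]
ee_rot: [-0.0, 1.0, 0.009, 0.0]
force: [0.6, 0.9, 0.7]
grip_width: 0.0
grip_force: 0.4
```

Request:
step_arm(increments=[{"dx":0,"dy":0.3,"dz":0,"wx":0,"wy":0,"wz":0},{"dx":0,"dy":0.3,"dz":0,"wx":0,"wy":0,"wz":0},{"dx":0,"dy":0.3,"dz":0,"wx":0,"wy":0,"wz":0},{"dx":0,"dy":0.3,"dz":0,"wx":0,"wy":0,"wz":0}])

```text
time_s: 13.55
eef_pos: [588.2, 37.8, 72.1]
ee_rot: [-0.0, 1.0, 0.009, 0.0]
force: [0.3, 0.8, 0.3]
grip_width: 0.0
grip_force: 0.4
```

```bash
python3 - <<'E'
from h import *
s,c=wrist();print(s["time_s"],s["eef_pos"],s["ee_rot"],s["force"])
cv2.imwrite("pics/w4.png",c["frame"][100:400])
for n,h in(("ring",50),("weight",65)):
    for m in eyes.cut_out("wrist",n)[:1]:
        M=m["mask"];k=cv2.moments(M.astype(np.uint8),True);ys,xs=np.where(M)
        print(n,round(m["p"],2),xs.min(),xs.max(),ys.min(),ys.max(),onplane(c,(k["m10"]/k["m00"],k["m01"]/k["m00"]),h).round(1))
E
```

```text
13.55 [588.23139914  37.81459314  72.06744088] [-1.62979780e-05  9.99956108e-01  9.36913553e-03  1.96116407e-05] [0.26040442 0.81492795 0.26215661]
ring 0.6 344 423 224 300 [592.2  10.2  50. ]
weight 0.53 205 224 341 363 [554.1  84.5  65. ]
```

View pics/w4.png

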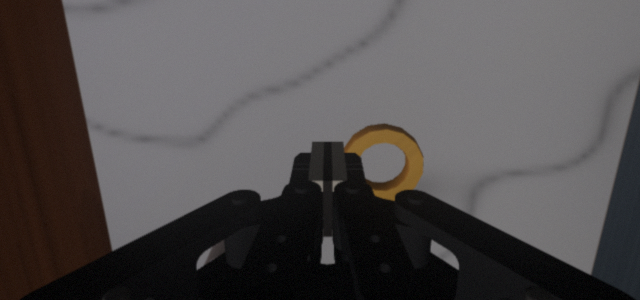

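The ring touches the finger's side at about (384,162) in the crop and sits roughly 3 mm off-centre towards +x. I'll back off, recentre and carry on.

Request:
step_arm(increments=[{"dx":0,"dy":-0.25,"dz":0,"wx":0,"wy":0,"wz":0},{"dx":0.12,"dy":0,"dz":0,"wx":0,"wy":0,"wz":0},{"dx":0,"dy":0.25,"dz":0,"wx":0,"wy":0,"wz":0},{"dx":0,"dy":0.3,"dz":0,"wx":0,"wy":0,"wz":0},{"dx":0,"dy":0.35,"dz":0,"wx":0,"wy":0,"wz":0}])

```text
time_s: 14.2
eef_pos: [591.5, 21.6, 72.0]
ee_rot: [0.0, 1.0, 0.009, -0.0]
force: [0.4, -0.2, 0.1]
grip_width: -0.007
grip_force: 0.1
```

Request:
step_arm(increments=[{"dx":0,"dy":0.35,"dz":0,"wx":0,"wy":0,"wz":0},{"dx":0,"dy":0.35,"dz":0,"wx":0,"wy":0,"wz":0},{"dx":0,"dy":0.35,"dz":0,"wx":0,"wy":0,"wz":0},{"dx":0,"dy":0.35,"dz":0,"wx":0,"wy":0,"wz":0}])

```text
time_s: 14.6
eef_pos: [592.2, -13.6, 72.1]
ee_rot: [-0.0, 1.0, 0.009, 0.0]
force: [-0.2, 0.2, -1.1]
grip_width: 0.004
grip_force: 0.1
```

```bash
python3 - <<'E'
from h import *
s,c=wrist();print(s["time_s"],s["eef_pos"],s["force"])
for m in eyes.cut_out("wrist","ring")[:1]:
        ys,xs=np.where(m["mask"]);print(round(m["p"],2),xs.min(),xs.max(),ys.min(),ys.max(),onplane(c,((xs.min()+xs.max())/2,ys.min()+(xs.max()-xs.min())/2),50).round(1))
E
```

```text
14.6 [592.17816419 -13.57019586  72.05814035] [-0.22589646  0.15404972 -1.08773817]
0.68 347 422 231 301 [590.6 -39.   50. ]
```

Request:
step_arm(increments=[{"dx":0,"dy":0.34,"dz":0,"wx":0,"wy":0,"wz":0},{"dx":0,"dy":0.34,"dz":0,"wx":0,"wy":0,"wz":0},{"dx":0,"dy":0.34,"dz":0,"wx":0,"wy":0,"wz":0},{"dx":0,"dy":0.34,"dz":0,"wx":0,"wy":0,"wz":0},{"dx":0,"dy":0.34,"dz":0,"wx":0,"wy":0,"wz":0}])

```text
time_s: 15.2
eef_pos: [593.0, -56.0, 72.1]
ee_rot: [-0.0, 1.0, 0.009, 0.0]
force: [0.3, 0.7, 0.6]
grip_width: 0.0
grip_force: 0.1
```

Request:
step_arm(increments=[{"dx":0,"dy":0.34,"dz":0,"wx":0,"wy":0,"wz":0},{"dx":0,"dy":0.34,"dz":0,"wx":0,"wy":0,"wz":0},{"dx":0,"dy":0.34,"dz":0,"wx":0,"wy":0,"wz":0},{"dx":0,"dy":0.34,"dz":0,"wx":0,"wy":0,"wz":0},{"dx":0,"dy":0.34,"dz":0,"wx":0,"wy":0,"wz":0}])

```text
time_s: 15.7
eef_pos: [593.8, -98.5, 72.0]
ee_rot: [0.0, 1.0, 0.009, -0.0]
force: [-0.1, -0.1, -0.3]
grip_width: 0.001
grip_force: 0.0
```

Request:
step_arm(increments=[{"dx":0,"dy":0.1,"dz":0,"wx":0,"wy":0,"wz":0},{"dx":0,"dy":0,"dz":0,"wx":0,"wy":0,"wz":0}])

```text
time_s: 15.9
eef_pos: [593.8, -100.6, 72.0]
ee_rot: [-0.0, 1.0, 0.009, -0.0]
force: [0.2, 0.4, 0.4]
grip_width: -0.005
grip_force: 0.0
```

```bash
python3 - <<'E'
from h import *
s=ctrl.sense();print(s["time_s"],s["eef_pos"],s["force"])
c=eyes.capture("scene");cv2.imwrite("pics/s3.png",c["frame"][60:360,100:500])
for n in("stud","ring","plate","weight"):
  for m in eyes.landmark_of("scene",n)[:1]: print(n,m["p"],world(c,m["point"]).round(1))
E
```

```text
15.9 [ 593.79958804 -100.56411749   72.01319138] [0.22549728 0.38917903 0.36890242]
stud 0.76 [ 655.7 -132.    19.8]
plate 0.51 [483.9  83.3  47.1]
weight 0.8 [534.1  73.5  46. ]
```

View pics/s3.png

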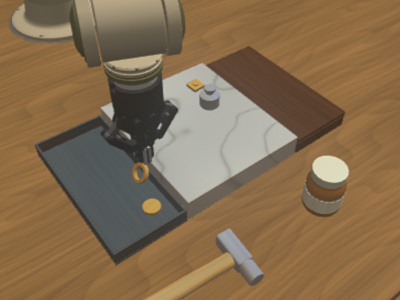

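The ring has gone over the edge into the tray and was still tipping, at crop (141,173). The stud lies at (151,206), and the plate and weight haven't moved. Next is the plate.

Request:
step_arm(increments=[{"dx":0,"dy":0,"dz":-0.95,"wx":0,"wy":0,"wz":0},{"dx":0,"dy":0,"dz":-0.95,"wx":0,"wy":0,"wz":0},{"dx":0,"dy":0,"dz":-0.9,"wx":0,"wy":0,"wz":0},{"dx":0,"dy":0,"dz":-0.2,"wx":0,"wy":0,"wz":0}])

```text
time_s: 16.55
eef_pos: [594.8, -100.3, 149.5]
ee_rot: [0.001, 1.0, 0.01, 0.002]
force: [0.5, -0.4, 0.2]
grip_width: 0.007
grip_force: 0.0
```

Request:
step_arm(increments=[{"dx":-0.44,"dy":-0.89,"dz":0,"wx":0,"wy":0,"wz":0},{"dx":-0.44,"dy":-0.89,"dz":0,"wx":0,"wy":0,"wz":0},{"dx":-0.44,"dy":-0.89,"dz":0,"wx":0,"wy":0,"wz":0},{"dx":-0.44,"dy":-0.89,"dz":0,"wx":0,"wy":0,"wz":0},{"dx":-0.44,"dy":-0.89,"dz":0,"wx":0,"wy":0,"wz":0}])

```text
time_s: 17.05
eef_pos: [535.8, 11.0, 146.1]
ee_rot: [-0.0, 1.0, 0.009, -0.001]
force: [-0.3, -0.0, 0.2]
grip_width: -0.001
grip_force: 0.0
```

Request:
step_arm(increments=[{"dx":-0.44,"dy":-0.89,"dz":0,"wx":0,"wy":0,"wz":0},{"dx":-0.44,"dy":-0.89,"dz":0,"wx":0,"wy":0,"wz":0},{"dx":-0.44,"dy":-0.89,"dz":0,"wx":0,"wy":0,"wz":0},{"dx":-0.44,"dy":-0.89,"dz":0,"wx":0,"wy":0,"wz":0},{"dx":-0.4,"dy":-0.8,"dz":0,"wx":0,"wy":0,"wz":0}])

```text
time_s: 17.55
eef_pos: [479.7, 119.1, 146.2]
ee_rot: [-0.0, 1.0, 0.01, -0.001]
force: [0.5, 0.3, -0.3]
grip_width: -0.0
grip_force: 0.0
```

Request:
step_arm(increments=[{"dx":0,"dy":0,"dz":0,"wx":0,"wy":0,"wz":0},{"dx":0,"dy":0,"dz":0,"wx":0,"wy":0,"wz":0},{"dx":0,"dy":0,"dz":0,"wx":0,"wy":0,"wz":0}])

```text
time_s: 17.85
eef_pos: [481.0, 117.3, 146.7]
ee_rot: [0.0, 1.0, 0.009, -0.0]
force: [0.3, -0.2, 0.4]
grip_width: -0.0
grip_force: 0.0
```

```bash
python3 - <<'E'
from h import *
s,c=wrist();print(s["time_s"],s["eef_pos"],s["ee_rot"],s["force"])
cv2.imwrite("pics/w5.png",c["frame"])
for n,h in(("plate",51),("weight",65)):
    for m in eyes.cut_out("wrist",n)[:1]:
        M=m["mask"];k=cv2.moments(M.astype(np.uint8),True);ys,xs=np.where(M)
        print(n,round(m["p"],2),xs.min(),xs.max(),ys.min(),ys.max(),onplane(c,(k["m10"]/k["m00"],k["m01"]/k["m00"]),h).round(1))
c=eyes.capture("top")
a=c["frame"][150:330,220:470];cv2.imwrite("pics/t5.png",np.vstack([cv2.resize(a,(500,360)),cv2.resize(cv2.imread("pics/w5.png"),(500,240))]))
for n in("stud","ring"):
  for m in eyes.landmark_of("top",n)[:1]: print(n,m["p"],world(c,m["point"]).round(1))
E
```

```text
17.85 [481.01911369 117.31876159 146.7351063 ] [ 8.39092470e-05  9.99958592e-01  9.09916396e-03 -1.10803523e-04] [ 0.27004807 -0.23617057  0.42603017]
plate 0.78 361 402 190 232 [482.2  82.1  51. ]
weight 0.59 371 444 87 156 [539.8  73.3  65. ]
stud 0.63 [ 660.4 -130.8   13.7]
ring 0.69 [ 590.5 -110.2   15.1]
```

View pics/t5.png

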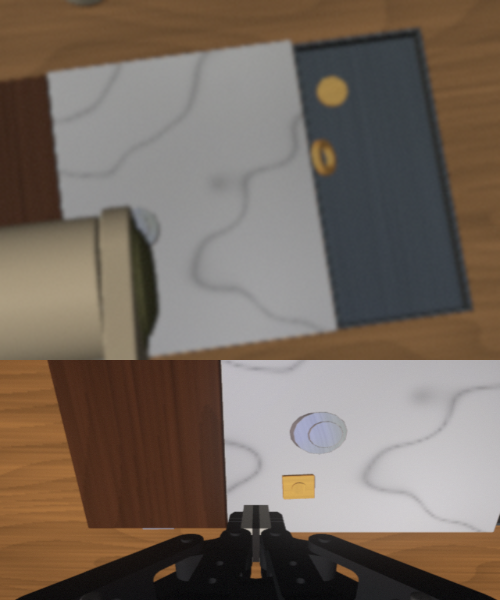

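The lower view shows the plate at (299,487), nearly square to the slab and ahead of the fingers, with the weight at (320,432). The upper view shows the stud flat in the tray, and the ring inside it leaning on the near wall. Pushing the plate now.

Request:
step_arm(increments=[{"dx":0.03,"dy":0,"dz":0.9,"wx":0,"wy":0,"wz":0},{"dx":0,"dy":0,"dz":0.9,"wx":0,"wy":0,"wz":0},{"dx":0,"dy":0,"dz":0.8,"wx":0,"wy":0,"wz":0},{"dx":0,"dy":0,"dz":0.25,"wx":0,"wy":0,"wz":0},{"dx":0,"dy":0,"dz":0,"wx":0,"wy":0,"wz":0}])

```text
time_s: 18.65
eef_pos: [481.3, 117.9, 75.4]
ee_rot: [0.0, 1.0, 0.009, -0.001]
force: [0.5, -0.0, 0.0]
grip_width: -0.001
grip_force: 0.0
```

Request:
step_arm(increments=[{"dx":0,"dy":0,"dz":0,"wx":0,"wy":0,"wz":0},{"dx":0,"dy":0,"dz":0,"wx":0,"wy":0,"wz":0}])

```text
time_s: 18.85
eef_pos: [482.0, 118.0, 76.7]
ee_rot: [-0.0, 1.0, 0.009, 0.001]
force: [-0.1, 0.3, 0.5]
grip_width: -0.002
grip_force: 0.0
```

Request:
step_arm(increments=[{"dx":0,"dy":0,"dz":0.17,"wx":0,"wy":0,"wz":0},{"dx":0,"dy":0,"dz":0,"wx":0,"wy":0,"wz":0},{"dx":0,"dy":0.25,"dz":0,"wx":0,"wy":0,"wz":0},{"dx":0,"dy":0.3,"dz":0,"wx":0,"wy":0,"wz":0},{"dx":0,"dy":0.3,"dz":0,"wx":0,"wy":0,"wz":0}])

```text
time_s: 19.35
eef_pos: [481.9, 96.0, 71.6]
ee_rot: [0.0, 1.0, 0.009, 0.0]
force: [-0.4, 0.4, 0.7]
grip_width: 0.0
grip_force: 0.1
```

Request:
step_arm(increments=[{"dx":0,"dy":0.3,"dz":0,"wx":0,"wy":0,"wz":0},{"dx":0,"dy":0.3,"dz":0,"wx":0,"wy":0,"wz":0},{"dx":0,"dy":0.3,"dz":0,"wx":0,"wy":0,"wz":0},{"dx":0,"dy":0.3,"dz":0,"wx":0,"wy":0,"wz":0}])

```text
time_s: 19.75
eef_pos: [482.5, 66.1, 71.6]
ee_rot: [-0.0, 1.0, 0.009, 0.0]
force: [-0.7, 0.2, -0.3]
grip_width: 0.003
grip_force: 0.3
```

```bash
python3 - <<'E'
from h import *
s,c=wrist();print(s["time_s"],s["eef_pos"],s["force"])
for n in("plate","weight"):
  for m in eyes.cut_out("wrist",n)[:1]:
        ys,xs=np.where(m["mask"]);print(n,round(m["p"],2),xs.min(),xs.max(),ys.min(),ys.max(),onplane(c,((xs.min()+xs.max())/2,(ys.min()+ys.max())/2),51).round(1),cv2.minAreaRect(np.stack([xs,ys],1).astype(np.float32)))
E
```

```text
19.75 [482.45671706  66.06623363  71.59073911] [-0.65187326  0.24307708 -0.25565213]
plate 0.57 344 403 237 295 [482.7  45.8  51. ] ((373.5, 266.0), (58.0, 59.0), 90.0)
weight 0.85 255 363 81 191 [538.4  74.2  51. ] ((309.38238525390625, 136.0294189453125), (109.3835678100586, 107.44326782226562), 75.96376037597656)
```

Request:
step_arm(increments=[{"dx":0,"dy":0.35,"dz":0,"wx":0,"wy":0,"wz":0},{"dx":0,"dy":0.35,"dz":0,"wx":0,"wy":0,"wz":0},{"dx":0,"dy":0.35,"dz":0,"wx":0,"wy":0,"wz":0},{"dx":0,"dy":0.35,"dz":0,"wx":0,"wy":0,"wz":0},{"dx":0,"dy":0.35,"dz":0,"wx":0,"wy":0,"wz":0}])

```text
time_s: 20.4
eef_pos: [483.3, 22.1, 71.6]
ee_rot: [0.0, 1.0, 0.009, 0.0]
force: [0.1, 0.1, 0.6]
grip_width: 0.001
grip_force: 0.1
```

Request:
step_arm(increments=[{"dx":0,"dy":0.35,"dz":0,"wx":0,"wy":0,"wz":0},{"dx":0,"dy":0.35,"dz":0,"wx":0,"wy":0,"wz":0},{"dx":0,"dy":0.35,"dz":0,"wx":0,"wy":0,"wz":0},{"dx":0,"dy":0.35,"dz":0,"wx":0,"wy":0,"wz":0},{"dx":0,"dy":0.35,"dz":0,"wx":0,"wy":0,"wz":0}])

```text
time_s: 20.9
eef_pos: [484.1, -21.5, 71.6]
ee_rot: [0.0, 1.0, 0.009, 0.0]
force: [-0.5, -0.0, 0.8]
grip_width: -0.003
grip_force: 0.1
```

```bash
python3 - <<'E'
from h import *
s,c=wrist();print(s["time_s"],s["eef_pos"],s["force"])
for n in("plate",):
  for m in eyes.cut_out("wrist",n)[:1]:
        ys,xs=np.where(m["mask"]);print(n,round(m["p"],2),xs.min(),xs.max(),ys.min(),ys.max(),onplane(c,((xs.min()+xs.max())/2,(ys.min()+ys.max())/2),51).round(1))
E
```

```text
20.9 [484.06756759 -21.47760105  71.56108841] [-0.4742033  -0.00709805  0.84435418]
plate 0.85 344 404 237 295 [484.3 -42.   51. ]
```

Request:
step_arm(increments=[{"dx":0,"dy":0.35,"dz":0,"wx":0,"wy":0,"wz":0},{"dx":0,"dy":0.35,"dz":0,"wx":0,"wy":0,"wz":0},{"dx":0,"dy":0.35,"dz":0,"wx":0,"wy":0,"wz":0},{"dx":0,"dy":0.35,"dz":0,"wx":0,"wy":0,"wz":0},{"dx":0,"dy":0.35,"dz":0,"wx":0,"wy":0,"wz":0}])

```text
time_s: 21.5
eef_pos: [484.9, -65.3, 71.6]
ee_rot: [0.0, 1.0, 0.009, 0.0]
force: [-0.1, 0.4, 0.1]
grip_width: -0.003
grip_force: 0.1
```

Request:
step_arm(increments=[{"dx":0,"dy":0.4,"dz":0,"wx":0,"wy":0,"wz":0},{"dx":0,"dy":0.5,"dz":0,"wx":0,"wy":0,"wz":0},{"dx":0,"dy":0.5,"dz":0,"wx":0,"wy":0,"wz":0},{"dx":0,"dy":0.1,"dz":0,"wx":0,"wy":0,"wz":0},{"dx":0,"dy":0,"dz":0,"wx":0,"wy":0,"wz":0}])

```text
time_s: 22.0
eef_pos: [485.6, -102.5, 71.5]
ee_rot: [-0.0, 1.0, 0.009, -0.0]
force: [-0.2, 0.8, -0.3]
grip_width: -0.004
grip_force: 0.0
```

Request:
step_arm(increments=[{"dx":0,"dy":0,"dz":-0.95,"wx":0,"wy":0,"wz":0},{"dx":0,"dy":0,"dz":-0.95,"wx":0,"wy":0,"wz":0},{"dx":0,"dy":0,"dz":-0.95,"wx":0,"wy":0,"wz":0},{"dx":-0.6,"dy":0,"dz":-0.95,"wx":0,"wy":0,"wz":0},{"dx":-0.6,"dy":0,"dz":-0.8,"wx":0,"wy":0,"wz":0}])

```text
time_s: 22.5
eef_pos: [455.3, -102.1, 187.6]
ee_rot: [0.0, 1.0, 0.01, 0.0]
force: [-0.2, 0.1, 0.2]
grip_width: -0.002
grip_force: 0.0
```

Request:
step_arm(increments=[{"dx":-0.6,"dy":0,"dz":0,"wx":0,"wy":0,"wz":0},{"dx":-0.6,"dy":0,"dz":0,"wx":0,"wy":0,"wz":0},{"dx":0,"dy":0,"dz":0,"wx":0,"wy":0,"wz":0}])

```text
time_s: 22.8
eef_pos: [424.6, -102.6, 186.7]
ee_rot: [-0.0, 1.0, 0.009, -0.0]
force: [0.9, 0.7, 0.4]
grip_width: 0.003
grip_force: 0.0
```

```bash
python3 - <<'E'
from h import *
s=ctrl.sense();print(s["time_s"],s["eef_pos"],s["force"])
F=[]
for cam in("top","scene"):
    c=eyes.capture(cam)
    F.append(cv2.resize(c["frame"][150:330,220:470] if cam=="top" else c["frame"][100:330,120:400],(420,300),interpolation=2))
    for n in("stud","ring","plate","weight"):
        for m in eyes.landmark_of(cam,n)[:1]: print(cam,n,round(m["p"],2),world(c,m["point"]).round(1))
cv2.imwrite("pics/f1.png",np.vstack(F))
E
```

```text
22.8 [ 424.58274206 -102.59424882  186.67064111] [0.93168113 0.67508652 0.38163558]
top stud 0.45 [ 660.1 -133.8   15.9]
top ring 0.43 [ 590.5 -110.2   17.3]
top plate 0.44 [806.1 105.5   1.4]
top weight 0.6 [536.2  74.9  43.4]
scene stud 0.83 [ 658.4 -133.4   19.9]
scene ring 0.53 [ 594.4 -109.7   21.4]
scene plate 0.47 [ 487.3 -136.2   14.3]
scene weight 0.61 [562.6  24.9  -2.6]
```

View pics/f1.png

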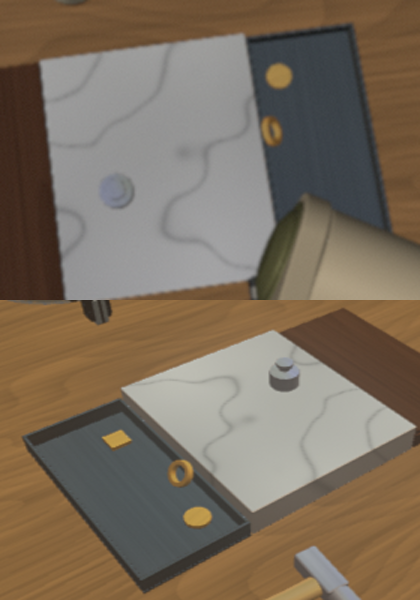

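All three fittings are inside the tray and the weight hasn't moved. The ring, at (180,472) in the lower view, still stands leaning on the near wall. I'll measure its lean before deciding whether to lay it flat.

```bash
cat > fit.py <<'E'
from h import *
from scipy.optimize import differential_evolution
V=[]
for cam in("top","scene"):
    c=eyes.capture(cam);M=eyes.cut_out(cam,"ring")
    if M: V.append((c,M[0]["mask"])); print(cam,M[0]["p"],M[0]["mask"].sum())
a=np.linspace(0,2*np.pi,48,endpoint=False)
def rend(c,p):
    R=Ro.from_euler("ZX",[p[4],p[3]]).as_matrix();K=4
    im=np.zeros((400*K//1,640*K),np.uint8)
    def pr(r,z):
        X=(R@np.stack([r*np.cos(a),r*np.sin(a),0*a+z]))+np.array(p[:3])[:,None]
        Y=c["R"]@X+np.array(c["t"])[:,None];return (np.stack([c["fx"]*Y[0]/Y[2]+c["cx"],c["fy"]*Y[1]/Y[2]+c["cy"]],1)*K+K/2)
    A,B=pr(18,-4),pr(18,4);h1,h2=pr(11,-4),pr(11,4)
    cv2.fillConvexPoly(im,cv2.convexHull(np.vstack([A,B]).astype(np.int32)),1)
    H1=np.zeros_like(im);H2=np.zeros_like(im)
    cv2.fillConvexPoly(H1,h1.astype(np.int32),1);cv2.fillConvexPoly(H2,h2.astype(np.int32),1)
    im[(H1&H2)>0]=0
    return cv2.resize(im.astype(np.float32),(640,400),interpolation=cv2.INTER_AREA)
boxes=[]
for c,m in V:
    ys,xs=np.where(m);boxes.append((slice(ys.min()-8,ys.max()+9),slice(xs.min()-8,xs.max()+9)))
def cost(p): return sum(np.abs(rend(c,p)[b]-m[b]).sum()/m.sum() for (c,m),b in zip(V,boxes))
r=differential_evolution(cost,[(580,602),(-130,-98),(8,45),(-1.6,1.6),(-.6,.6)],maxiter=25,popsize=8,seed=1,polish=False)
print(r.x.round(2),r.fun)
for th in(-1.4,-1.1,-.8,-.5,0,.5,.8,1.1,1.4):
    q=differential_evolution(lambda x:cost([*x[:3],th,x[3]]),[(580,602),(-130,-98),(8,45),(-.6,.6)],maxiter=8,popsize=6,seed=1,polish=False);print(th,q.x.round(1),round(q.fun,3))
print(ctrl.sense()["time_s"])
E
time python3 fit.py
```

```text
top 0.42 165
scene 0.63 223
[ 5.9053e+02 -1.1272e+02  1.9750e+01  1.0300e+00 -7.0000e-02] 0.3775105313221905
-1.4 [ 5.903e+02 -1.119e+02  2.400e+01  2.000e-01] 0.992
-1.1 [ 591.  -112.2   19.7   -0.6] 0.985
-0.8 [ 590.  -113.    20.3   -0.6] 1.195
-0.5 [ 590.1 -110.4   18.2   -0.6] 1.512
0 [ 5.886e+02 -1.084e+02  1.590e+01  5.000e-01] 1.679
0.5 [ 5.895e+02 -1.118e+02  1.980e+01 -3.000e-01] 1.371
0.8 [ 5.904e+02 -1.126e+02  2.050e+01 -1.000e-01] 0.788
1.1 [ 590.2 -112.6   19.8   -0. ] 0.43
1.4 [ 5.910e+02 -1.125e+02  1.980e+01  2.000e-01] 1.035
23.5
real	0m35.048s
user	0m43.425s
sys	0m4.644s
```

The fit puts the ring's centre at about (590, -113, 20) mm. That is inside the tray and below its 28 mm rim, resting stably on the floor and wall. Pressing it flat would add risk for no gain, so I'm handing in.

```bash
python3 -c "
from h import *
print(finish_job())"
```

```text
the job is handed in; nothing more can be done
None
```

I pushed the stud, then the ring, then the plate into the tray (the ring is leaning on the tray's near wall); the weight, jar and hammer were left where they stood, and I handed the job in at about 23.5 s of the 64 s allowed, with no verdict shown.

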